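# Uncap the rub shaker and slide it into the grill-side caddy

### The job

Get the rub ready for grilling: lift the red cap off the steel shaker and set it down, open side down, in the empty cap dish, without dropping it. Then slide the open shaker along the counter, without lifting it or touching its bare sprinkle top, into the free bay of the wooden caddy (the one with the green mat) until it stands right against the caddy's back wall. Leave the yellow tin in its bay and do not shift the yellow cap, the oil bottle or the pepper mill.

Things in the scene. Friction and masses are not known exactly. Their poses are not given: they have to be found in the camera images.
- shaker: squat round steel shaker with a red band, loose on the counter, 92 mm diameter (wider than most grippers), 72 mm high to its flat shoulder, then the narrower sprinkle top; about 0.45 kg. Origin: centre of its underside, z up along its axis.
- sprinkle_top: the shaker's aluminium sprinkle top, part of the shaker: a neck of 33 mm diameter rising 18 mm above the shoulder (its top is 90 mm above the counter), hidden inside the cap at the start. Origin: centre of its foot, on the shoulder.
- cap: red plastic cap, hollow, 44 mm outside diameter, 38 mm inside, 40 mm high, closed on top with a white spot; at the start it stands loose over the sprinkle top, its rim on the shaker's shoulder (rim 72 mm, top 112 mm above the counter); 35 g. Origin: centre of its open lower rim, z up towards the closed top.
- dish_free: the empty one of two alike shallow dark steel cap dishes, fixed to the counter: 62 mm outside diameter, 54 mm inside, rim 11 mm high, inner floor 3 mm above the counter. Origin: centre of its underside.
- dish_taken: the other dish, the same size, holding the yellow cap. Origin: centre of its underside.
- parked_cap: yellow cap of the same shape and size as the red one, standing in its dish, not to be disturbed. Origin: centre of its lower rim.
- caddy: wooden three-sided caddy fixed to the counter, without a floor: back wall and two side walls, 45 mm high and 5 mm thick, open in front (its -x side). Inside 100 mm deep (x from -50 to +50 mm) and 205 mm wide (y from -102.5 to +102.5 mm): two bays side by side, one taken by the tin. Origin: centre of the inside, at counter height; x points to the back wall, y to the left.
- bay_mat: flat green disc, 88 mm diameter, under 1 mm thick and no obstacle, which marks the free bay. Origin: its centre, where the shaker's axis is when the shaker touches the back wall in the middle of the bay (the back wall's face is 47 mm beyond it).
- tin: yellow square tin, 90 x 90 mm, 74 mm high plus a bare 33 mm neck 18 mm high, loose in the other bay of the caddy; 0.45 kg. Origin: centre of its underside.
- oil_bottle: green oil bottle, 64 mm diameter, 210 mm high, standing on the counter to the left; bystander. Origin: centre of its underside.
- mill: dark wooden pepper mill, 58 mm diameter, 167 mm high, standing at the far right; bystander. Origin: centre of its underside.
Things that resemble listed ones, but are neither listed nor needed, are in the scene too. Of the things that look like the shaker, take the one that is nearest to the robot's base at the start.

How it is judged (in metres and radians):
On the way, in this order (a step that is already met when the one before it is completed fails the run):
1. the red cap stands open side down in the empty dish, released, while the shaker is not yet in the bay (horizontal distance between cap and dish_free below 0.008 m and z of cap in the frame of dish_free below 0.006 m and angle between cap's own z axis and vertical below 0.12 rad and contact force between the fingers and cap below 0.05 N and horizontal distance between shaker and bay_mat above 0.06 m), for 0.2 s.
2. the shaker stands in the free bay against the back wall (x of shaker in the frame of caddy above -0.004 m and horizontal distance between shaker and bay_mat below 0.018 m), for 0.2 s.
At the end, for the whole second after the job is handed in: Red cap level, open side down, on the floor of the dish that was empty, within 8 mm of its centre; shaker upright in the free bay, within 8 mm of the caddy's back wall and its axis within 18 mm of the mat's centre; tin still in its bay (back within 17 mm of the wall); cap and shaker at rest (all of step 2 and horizontal distance between cap and dish_free below 0.008 m and z of cap in the frame of dish_free below 0.006 m and angle between cap's own z axis and vertical below 0.12 rad and angle between shaker's own z axis and vertical below 0.08 rad and x of tin in the frame of caddy above -0.012 m and linear speed of each of cap, shaker below 0.02 m/s); the robot touches nothing.
It fails at once if the red cap is dropped or knocked off: off the shaker, out of the fingers and more than 25 mm above the counter (height (world z) of cap above 0.025 m and distance between cap and sprinkle_top above 0.035 m and contact force between anything else and cap below 0.05 N).
It fails at once if the shaker is lifted off the counter by more than 20 mm or tipped by more than 20 degrees (height (world z) of shaker above 0.02 m or angle between shaker's own z axis and vertical above 0.35 rad).
It fails at once if the bare sprinkle top is touched by the robot with more than 1 N (contact force between any of the fingers, the arm and sprinkle_top above 1 N).
It fails at once if the tin is moved by more than 30 mm or tipped (distance of tin from where it was at the start of the episode above 0.03 m or angle between tin's own z axis and vertical above 0.3 rad).
It fails at once if the yellow cap is moved by more than 15 mm, or the oil bottle or the mill by more than 30 mm (distance of parked_cap from where it was at the start of the episode above 0.015 m or distance of any of oil_bottle, mill from where it was at the start of the episode above 0.03 m).
It also fails if it takes over 72 s, if anything falls off the work surface, if the arm or the gripper's body presses on something with over 40 N, if the wrist force passes 120 N, or if a joint passes its speed limit or range.

### The arm

A 6-joint arm with a two-finger parallel gripper is mounted at the origin on the work surface. World frame = base frame: x ahead of the robot, y to its left, z up, the work surface at z = 0. Lengths are in m, angles in degrees, forces in N, time in s.
With the tool pointing down it reaches from about 0.25 to 0.725 m from the base axis. Payload 9.7 kg.
Tool frame: the origin (TCP) lies between the finger pads; the fingertips stand bot.tcp_to_tips ahead of it and the grasp point (between the pads) lies 2 mm behind it (bot.tcp_to_tips is the distance from the TCP to the fingertips, in m); z points along the fingers, y is the line along which they close (so a half turn about z gives the same grasp; the last joint's range is limited). The gripper opens to 85 mm and grips with 20 to 120 N. Pads are 22 mm wide; open, the fingers measure 114 mm over their backs; the gripper's body (76 mm by 85 mm) begins 54 mm behind the grasp point. The pads swing forward as they close: fully open they stand 13 mm farther back than shut.
Start: joints at [66.578, 4.979, 10.078, 95.1, 0, 90], TCP at [0.219, 0.505, 0.248] pointing down, gripper open.
Joint ranges: [-179.16, 179.16], [-48.56, 103.87], [-65.8, 70.77], [-126.05, 130.52], [-82.76, 87.17], [-180, 180]. Speed limits (degrees/s): [127.2, 127.2, 147.25, 180, 180, 180].

### API

Orientations are given as [roll, pitch, yaw] about the fixed x, y, z axes, in that order (R = Rz(yaw) Ry(pitch) Rx(roll)).
In Python, from workcell import sensors, camera, camera_params, bot gives the robot as it stands.
- The arm moves only by the tool apply_moves, never from a script. Its argument "motion" is a list of rows, each an object with "jaw": the opening, from -1 (shut) to 1 (fully open); "xyz": the shift along the tool's x, y, z in mm, a list of three; "twist": the turn about the tool's z in rad. A call has 1 to 5 rows; each row is the pose to reach, as a shift and turn from the pose commanded when the call began, along the tool's axes at that moment; what a row does not reach only later rows make up. A row lasts 1/8 s, in which the tool goes at most 62.5 mm and 10.7 degrees, less where a joint would pass 70% of its speed; a pose out of reach is approached as far as the arm can. A call with a gripper value outside its range is refused whole. The fingers move at their own pace and stop on an object; "grip_force" is the grip in N (left out, the last holds). Time passes only in rows, so rows that repeat a pose let the fingers close. It gives the time, the measured TCP pose, the force, the opening and the grip force at its end, in the units of the state.
- sensors.get_obs(): the state, without advancing time (a new reading comes with each control period).
- camera(name): name is "side" or "top"; returns (picture, depth): 420x560x3 uint8, red, green, blue; 420x560 float32, m along the optical axis (not along the pixel's ray), 0 where there is no reading.
- camera_params(name): a dict with "mtx" (3x3 intrinsics, pixels), "k1" (the pictures are not rectified: a ray, as slopes to the right and down, at radius r is drawn at 1 + k1 r^2 times it, then the intrinsics apply), "rvec" (rotation vector, rad) and "tvec" (3), from world to camera coordinates, as OpenCV has them. Camera axes: x right, y down, z forward; pixel columns grow to the right and rows downward; lengths in m; the calibration is good to about 2 mm. A picture is of the moment at which its call begins. camera_params takes no time and is no camera call.
- bot.job_done(): hands the job in; it is judged then, once.
The state is a dict: "time": time; "q": joint angles; "qd": joint speeds; "joint_efforts": joint torques, N m; "ee_pos": TCP position; "tcp_rot": TCP orientation; "wrist_force": force on the tool from outside, world axes, zero at the start; "torque": the same for the moment, N m; "opening": finger opening in m; "grasp_force": force on a finger pad.
Only numpy, scipy, OpenCV 4.12 (cv2) and the standard library are available. Lean on these libraries where they do the work, as an engineer would, in place of code of your own. Each camera call takes 0.05 s, during which the arm holds its last target. There are 200 camera calls.

## Working session

There is one attempt and no reset: what is moved stays moved. The work goes in short steps, Python scripts to look and compute and a tool call to move; the robot and the scene stay as the last step left them, time stands still between calls to the robot, and variables do not carry over. Pictures are saved under pics/ and viewed, at most 10 in all, crops included, and the job is handed in when it is done.

Besides the shell and the picture viewer there is one more tool, called as name([rows], argument=value, ...), one row to a line, values as JSON. apply_moves: Moves the arm, as the interface text tells. Its arguments: {"type":"object","properties":{"motion":{"type":"array","items":{"type":"object","properties":{"jaw":{"type":"number"},"xyz":{"type":"array","items":{"type":"number"}},"twist":{"type":"number"}}}},"grip_force":{"type":"number"}},"required":["motion"]}

```bash
mkdir -p pics
cat > h.py <<'E'
import numpy as np, cv2
from workcell import sensors, camera, camera_params, bot
def ray(name,uv):
    p=camera_params(name);K=np.array(p["mtx"]);R=cv2.Rodrigues(np.array(p["rvec"],float))[0];t=np.array(p["tvec"],float).ravel()
    uv=np.atleast_2d(np.array(uv,float))
    s=cv2.undistortPoints(uv[:,None],K,np.array([p["k1"],0,0,0.]))[:,0]
    d=np.c_[s,np.ones(len(s))]@R
    return -R.T@t,d
def onz(name,uv,z):
    c,d=ray(name,uv); return c+d*((z-c[2])/d[:,2])[:,None]
def depthpts(name,uv,dep):
    c,d=ray(name,uv); uv=np.atleast_2d(uv).astype(int)
    return c+d*dep[uv[:,1],uv[:,0]][:,None]
E
python3 - <<'E'
from h import *
for n in("top","side"):
    im,d=camera(n); np.savez("pics/"+n+"0.npz",im=im,d=d); cv2.imwrite("pics/"+n+"0.png",im[:,:,::-1]); c,_=ray(n,[280,210]);print(n,c,camera_params(n)["k1"])
o=sensors.get_obs();print(o,bot.tcp_to_tips)
E
```

```text
top [0.47939158 0.01471084 0.97667156] -0.05415224693946177
side [ 0.35010919 -0.45865866  0.74971278] -0.08630351838678278
{'time': 0.1, 'q': array([6.65793809e+01, 5.00749328e+00, 1.00406470e+01, 9.51002057e+01,
       2.20557840e-04, 9.00016025e+01]), 'qd': array([ 0.01269167, -0.13724985,  0.11007703, -0.02558345,  0.02029214,
       -0.05076356]), 'joint_efforts': array([-2.07289063e-04, -5.21560872e+01,  4.65653229e+01,  1.59549754e-02,
        1.61492034e-05, -9.93381633e-06]), 'ee_pos': array([0.21854   , 0.50452053, 0.24767313]), 'tcp_rot': array([-1.79932948e+02, -2.18682294e-04,  1.56577778e+02]), 'wrist_force': array([-0.09019824, -0.95698184, -0.48009545]), 'torque': array([ 0.02889105, -0.03806522,  0.0023925 ]), 'grasp_force': 0.0, 'opening': 0.08511089521670163} 0.017
```

View pics/top0.png

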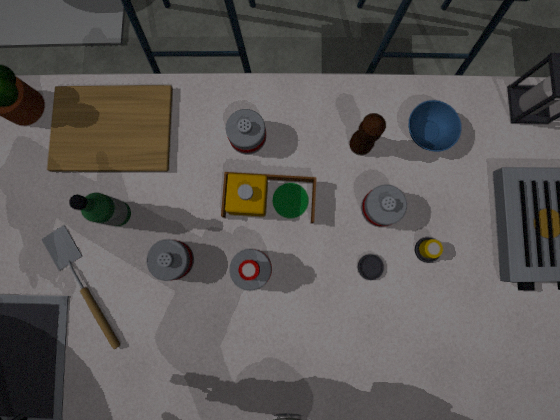

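View pics/side0.png

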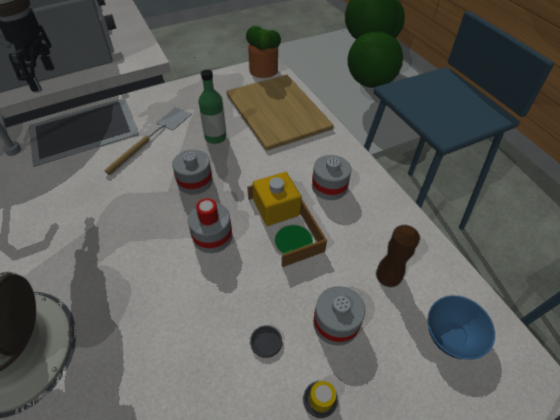

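The top view shows the capped shaker at (250,269), the free dish at (371,267), the yellow cap at (430,249), the tin at (246,195) and the mat at (290,201). In the side view these are the cap at (207,210), dish at (266,342) and mat at (294,240). Next I measure them.

```bash
cat > m.py <<'E'
from h import *
import sys
def blobs(im,kind):
    h=cv2.cvtColor(im,cv2.COLOR_RGB2HSV);H,S,V=[h[...,i].astype(int) for i in range(3)]
    m={"red":((H<8)|(H>172))&(S>150)&(V>60),"green":(H>50)&(H<80)&(S>150)&(V>40),"yellow":(H>20)&(H<32)&(S>170)&(V>60),"dark":(V<75)&(S<90),
       "wood":(H>5)&(H<20)&(S>100)&(V>40)}[kind].astype(np.uint8)
    return m
def comp(m,uv,close=0):
    if close: m=cv2.morphologyEx(m,cv2.MORPH_CLOSE,np.ones((close,close)))
    n,l,s,c=cv2.connectedComponentsWithStats(m)
    k=min((i for i in range(1,n) if s[i,4]>60),key=lambda i:np.hypot(*(c[i]-uv)))
    return (l==k).astype(np.uint8),s[k],c[k]
def rim(name,m,z):
    c=max(cv2.findContours(m,cv2.RETR_EXTERNAL,cv2.CHAIN_APPROX_NONE)[0],key=len)[:,0]
    c=cv2.convexHull(c)[:,0]
    p=onz(name,c,z)[:,:2].astype(np.float32)
    (x,y),r=cv2.minEnclosingCircle(p);e=cv2.fitEllipse(p*1000)
    return np.round([x*1000,y*1000,r*1000,*e[0],*e[1]],1)
E
python3 - <<'E'
from m import *
D={n:np.load(f"pics/{n}0.npz") for n in("top","side")}
for n,g in(("top",dict(red=(250,269),green=(290,201),dark=(371,267),yellow=(246,195),wood=(270,205))),("side",dict(red=(207,210),green=(294,240),dark=(266,342),yellow=(276,197),wood=(310,235)))):
    im,d=D[n]["im"],D[n]["d"]
    for k,uv in g.items():
        m,s,c=comp(blobs(im,k),uv,3)
        print(n,k,s,c.round(1))
        if k in("green",): print(" ",rim(n,m,0.001))
        if k=="dark": print(" rim",rim(n,m,.011))
        if k=="red": print(" ",rim(n,m,.112), "spot depth z",depthpts(n,[c],d).round(4))
        ys,xs=np.nonzero(m); P=depthpts(n,np.c_[xs,ys],d)
        ok=d[ys,xs]>0
        print("   depth z pct",np.percentile(P[ok,2],[5,50,95]).round(4),"med xy",np.median(P[ok],0).round(4))
        if k=="red":
            q=P[ok&(P[:,2]>.105)]; print("  top pts",len(q),(q[:,:2].min(0)+q[:,:2].max(0))/2)
    # shaker shoulder, caddy walls from depth
    v,u=np.mgrid[0:420,0:560]; uv=np.c_[u.ravel(),v.ravel()]; P=depthpts(n,uv,d); ok=(d.ravel()>0)
    np.save(f"pics/{n}P.npy",P)
    sel=ok&(abs(P[:,2]-.072)<.006)&(P[:,0]>.2)
    mm=sel.reshape(420,560).astype(np.uint8); N,l,s,c=cv2.connectedComponentsWithStats(mm)
    for i in range(1,N):
        if s[i,4]>200:
            q=P[l.ravel()==i]; (x,y),r=cv2.minEnclosingCircle(q[:,:2].astype(np.float32)); print(" z72 blob",c[i].round(),round(x,4),round(y,4),round(r,4),np.median(q[:,2]).round(4))
E
```

```text
top red [239 260  20  20 176] [248.7 269.4]
  [456.9  82.5  21.4 456.9  82.5  41.9  42.5] spot depth z [[0.457  0.0819 0.1128]]
   depth z pct [0.1078 0.1117 0.1142] med xy [0.4578 0.0813 0.1117]
  top pts 168 [0.45686141 0.08254391]
top green [273 183  35  35 953] [289.9 200. ]
  [620.3  -6.7  42.7 620.5  -6.8  83.7  84.5]
   depth z pct [-0.0024  0.0006  0.0035] med xy [ 6.203e-01 -7.100e-03  6.000e-04]
top dark [357 254  27  26 546] [370.4 266.6]
 rim [ 461.3 -195.7   31.6  460.9 -196.    60.4   62.3]
   depth z pct [-0.      0.0037  0.0118] med xy [ 0.46   -0.1977  0.0037]
top yellow [ 225  173   42   41 1334] [245.5 193.4]
   depth z pct [0.07   0.0734 0.0762] med xy [0.623  0.0939 0.0734]
top wood [256 174  60  49 272] [298.7 188. ]
   depth z pct [0.0127 0.044  0.0473] med xy [ 0.6643 -0.0564  0.044 ]
 z72 blob [245. 128.] 0.7794 0.0986 0.0466 0.0716
 z72 blob [246. 194.] 0.6261 0.0944 0.0602 0.0734
 z72 blob [386. 205.] 0.6016 -0.223 0.0461 0.0717
 z72 blob [167. 259.] 0.4775 0.2672 0.046 0.072
 z72 blob [250. 269.] 0.4557 0.0829 0.0461 0.0717
side red [196 199  20  26 266] [
[... 439 characters left out ...]
200.2   31.4  459.3 -200.5   59.5   63. ]
   depth z pct [-0.0002  0.0023  0.01  ] med xy [ 0.4601 -0.1985  0.0023]
side yellow [ 252  172   49   53 1624] [276.4 199.8]
   depth z pct [0.0136 0.0688 0.0742] med xy [0.6121 0.0614 0.0688]
side wood [283 199  44  67 799] [306.8 240.5]
   depth z pct [0.0049 0.0279 0.0445] med xy [ 0.6493 -0.0619  0.0279]
 z72 blob [504.  53.] 1.6334 0.3441 0.1975 0.0718
 z72 blob [81. 50.] 0.3126 0.9719 0.1046 0.0722
 z72 blob [190. 164.] 0.4769 0.2642 0.0469 0.0697
 z72 blob [332. 169.] 0.7791 0.0959 0.0465 0.0698
 z72 blob [276. 190.] 0.6248 0.0935 0.0604 0.0726
 z72 blob [209. 222.] 0.456 0.0818 0.0465 0.0709
 z72 blob [340. 309.] 0.6013 -0.225 0.0468 0.0703
```

Run:
```python
from m import *
for n,uv in(("top",(270,205)),("side",(310,235))):
    z=np.load(f"pics/{n}0.npz");P=np.load(f"pics/{n}P.npy")
    w=cv2.dilate(blobs(z["im"],"wood"),np.ones((3,3))).ravel()>0
    s=w&(abs(P[:,2]-.045)<.006)&(P[:,0]>.5)&(P[:,0]<.72)&(P[:,1]<.18)&(P[:,1]>-.12)
    q=P[s]; b=q[(q[:,1]>-.045)&(q[:,1]<.13)&(q[:,0]>.645)]; 
    f=np.polyfit(b[:,1],b[:,0],1); print(n,len(b),"back x=",f,"yaw",-np.degrees(np.arctan(f[0])),"x@y-.0065",np.polyval(f,-.0065))
    r=q[(q[:,1]<-.04)&(q[:,0]<.655)]; g=np.polyfit(r[:,0],r[:,1],1); print(" right wall",len(r),g,np.degrees(np.arctan(g[0])), "y@.58",np.polyval(g,.58),r[:,0].min())
    m,_,_=comp(blobs(z["im"],"yellow"),(246,195) if n=="top" else (276,197))
    t=P[(m.ravel()>0)&(abs(P[:,2]-.074)<.004)]; print(" tin",cv2.minAreaRect((t[:,:2]*1000).astype(np.float32)))
```

```text
top 135 back x= [0.07068965 0.66921324] yaw -4.043492677904329 x@y-.0065 0.6687537594457718
 right wall 91 [-0.06014581 -0.02430468] -3.441954454683288 y@.58 -0.05918924649577528 0.5652955756922874
 tin ((625.4960327148438, 94.60966491699219), (88.19190216064453, 88.1370620727539), 86.88213348388672)
side 117 back x= [0.04987824 0.66959072] yaw -2.8554461860789084 x@y-.0065 0.6692665077647646
 right wall 131 [-0.06391112 -0.02305473] -3.6568637052374244 y@.58 -0.06012317925365804 0.563516170792404
 tin ((624.6146850585938, 90.75432586669922), (85.83648681640625, 85.05570983886719), 86.43346405029297)
```

apply_moves([
  {"jaw": 1, "xyz": [0, 0, 0], "twist": 0},
], grip_force=25)

```text
time: 0.22
ee_pos: [0.2186, 0.5046, 0.2479]
tcp_rot: [-180.0, -0.0, 156.6]
wrist_force: [0.4, -0.7, -0.1]
opening: 0.086
grasp_force: 0.0
```

apply_moves([
  {"jaw": 1, "xyz": [-30, -23, 0], "twist": 0.17},
  {"jaw": 1, "xyz": [-75, -57, 0], "twist": 0.35},
  {"jaw": 1, "xyz": [-120, -91, 0], "twist": 0.52},
  {"jaw": 1, "xyz": [-165, -125, 0], "twist": 0.7},
  {"jaw": 1, "xyz": [-210, -160, 0], "twist": 0.87},
])

```text
time: 0.85
ee_pos: [0.3482, 0.2728, 0.2483]
tcp_rot: [180.0, -0.0, 106.4]
wrist_force: [0.2, 0.9, 0.2]
opening: 0.0856
grasp_force: 0.0
```

```bash
cat > d.py <<'E'
from workcell import sensors
from scipy.spatial.transform import Rotation as R
import numpy as np,sys
def go(*a):
    o=sensors.get_obs();M=R.from_euler("xyz",o["tcp_rot"],degrees=True)
    x,y,z,yaw=map(float,a)
    s=M.inv().apply(np.array([x,y,z])-o["ee_pos"])*1000
    t=-np.radians((yaw-o["tcp_rot"][2]+180)%360-180)
    print("t",o["time"],"at",o["ee_pos"].round(4),o["tcp_rot"].round(1),"shift",s.round(1),"twist",round(t,3))
go(*sys.argv[1:])
E
python3 d.py .4566 .082 .2 0
```

```text
t 0.85 at [0.3482 0.2728 0.2483] [180.   -0.  106.4] shift [-213.7   50.    48.3] twist 1.857
```

apply_moves([
  {"jaw": 1, "xyz": [-43, 10, 10], "twist": 0.17},
  {"jaw": 1, "xyz": [-90, 20, 20], "twist": 0.35},
  {"jaw": 1, "xyz": [-140, 32, 32], "twist": 0.52},
  {"jaw": 1, "xyz": [-185, 43, 42], "twist": 0.7},
  {"jaw": 1, "xyz": [-214, 50, 48], "twist": 0.87},
])

```text
time: 1.48
ee_pos: [0.4577, 0.0819, 0.1996]
tcp_rot: [-180.0, 0.0, 56.5]
wrist_force: [0.4, 0.3, -0.5]
opening: 0.0854
grasp_force: 0.0
```

apply_moves([
  {"jaw": 1, "xyz": [0, 0, 0], "twist": 0.18},
  {"jaw": 1, "xyz": [0, 0, 0], "twist": 0.36},
  {"jaw": 1, "xyz": [0, 0, 0], "twist": 0.54},
  {"jaw": 1, "xyz": [0, 0, 0], "twist": 0.72},
  {"jaw": 1, "xyz": [0, 0, 0], "twist": 0.9},
])

```text
time: 2.1
ee_pos: [0.4599, 0.0615, 0.2002]
tcp_rot: [-179.0, 0.0, 7.0]
wrist_force: [-0.2, -0.2, 0.3]
opening: 0.0856
grasp_force: 0.0
```

```bash
python3 d.py .4566 .082 .104 0
```

```text
t 2.1 at [0.4599 0.0615 0.2002] [-179.    0.    7.] shift [ -0.8 -19.1  96.5] twist 0.122
```

```bash
python3 -c "
from h import *
o=sensors.get_obs();print(o['q'].round(1),o['qd'].round(1),o['ee_pos'],o['tcp_rot'])"
```

```text
[  7.   -7.5  -7.5  90.    1.  180. ] [-28.9  -0.9  -0.8   0.1   7.8   2.4] [0.45992469 0.06149387 0.2001889 ] [-1.78988053e+02  2.04068991e-02  7.01460584e+00]
```

apply_moves([
  {"jaw": 1, "xyz": [0, 0, 0], "twist": 0.0},
])

```text
time: 2.22
ee_pos: [0.46, 0.06, 0.2002]
tcp_rot: [-179.0, 0.0, 7.0]
wrist_force: [0.4, -0.1, -0.5]
opening: 0.0855
grasp_force: 0.0
```

```bash
python3 -c "
from h import *
o=sensors.get_obs();print(o['q'].round(1),o['qd'].round(1),o['ee_pos'],o['tcp_rot'])"; python3 d.py .4566 .082 .2 7
```

```text
[  6.9  -7.5  -7.5  90.    1.  179.9] [ 1.5 -0.1  0.   0.   0.   1.5] [0.46003106 0.06001903 0.20020703] [-1.79023765e+02  2.39330973e-02  6.95249731e+00]
t 2.225 at [0.46   0.06   0.2002] [-179.    0.    7.] shift [ -0.7 -22.2   0.6] twist -0.001
```

apply_moves([
  {"jaw": 1, "xyz": [0, 0, 0], "twist": -0.15},
  {"jaw": 1, "xyz": [0, 0, 0], "twist": -0.3},
  {"jaw": 1, "xyz": [0, 0, 0], "twist": -0.45},
  {"jaw": 1, "xyz": [0, 0, 0], "twist": -0.6},
  {"jaw": 1, "xyz": [0, 0, 0], "twist": -0.6},
])

```text
time: 2.85
ee_pos: [0.4599, 0.0613, 0.2003]
tcp_rot: [-179.2, -0.5, 41.4]
wrist_force: [-0.4, 0.1, 0.1]
opening: 0.0856
grasp_force: 0.0
```

```bash
python3 d.py .4566 .082 .104 80
```

```text
t 2.85 at [0.4599 0.0613 0.2003] [-179.2   -0.5   41.4] shift [ 10.3 -16.4  96.6] twist -0.674
```

apply_moves([
  {"jaw": 1, "xyz": [5, -8, 0], "twist": -0.15},
  {"jaw": 1, "xyz": [10, -16, 10], "twist": -0.32},
  {"jaw": 1, "xyz": [10, -16, 20], "twist": -0.5},
  {"jaw": 1, "xyz": [10, -16, 30], "twist": -0.67},
  {"jaw": 1, "xyz": [10, -16, 40], "twist": -0.67},
])

```text
time: 3.48
ee_pos: [0.4568, 0.0804, 0.1602]
tcp_rot: [-179.7, -0.9, 79.6]
wrist_force: [-0.5, -0.4, -0.3]
opening: 0.0851
grasp_force: 0.0
```

```bash
python3 d.py .4566 .082 .102 80
```

```text
t 3.475 at [0.4568 0.0804 0.1602] [-179.7   -0.9   79.6] shift [ 0.6 -0.2 58.2] twist -0.007
```

apply_moves([
  {"jaw": 1, "xyz": [0, 0, 15], "twist": 0},
  {"jaw": 1, "xyz": [0, 0, 30], "twist": 0},
  {"jaw": 1, "xyz": [0, 0, 45], "twist": 0},
  {"jaw": 1, "xyz": [0, 0, 58], "twist": 0},
  {"jaw": 1, "xyz": [0, 0, 58], "twist": 0},
])

```text
time: 4.1
ee_pos: [0.4561, 0.081, 0.1014]
tcp_rot: [-179.6, -0.9, 79.8]
wrist_force: [0.1, -0.4, 0.2]
opening: 0.0855
grasp_force: 0.0
```

apply_moves([
  {"jaw": 0.4, "xyz": [0, 0, 0], "twist": 0},
  {"jaw": 0.2, "xyz": [0, 0, 0], "twist": 0},
  {"jaw": 0.1, "xyz": [0, 0, 0], "twist": 0},
  {"jaw": -1, "xyz": [0, 0, 0], "twist": 0},
  {"jaw": -1, "xyz": [0, 0, 0], "twist": 0},
], grip_force=25)

```text
time: 4.72
ee_pos: [0.457, 0.0812, 0.1032]
tcp_rot: [-179.7, -1.0, 79.8]
wrist_force: [-1.1, -0.4, 5.4]
opening: 0.0437
grasp_force: 25.7
```

apply_moves([
  {"jaw": -1, "xyz": [0, 0, -10], "twist": 0},
  {"jaw": -1, "xyz": [0, 0, -25], "twist": 0},
  {"jaw": -1, "xyz": [0, 0, -45], "twist": 0},
  {"jaw": -1, "xyz": [0, 0, -65], "twist": 0},
  {"jaw": -1, "xyz": [0, 0, -80], "twist": 0},
])

```text
time: 5.35
ee_pos: [0.4572, 0.0798, 0.1843]
tcp_rot: [-179.8, -1.0, 79.8]
wrist_force: [-0.3, -0.2, -0.7]
opening: 0.0436
grasp_force: 25.6
```

```bash
python3 d.py .46 -.198 .15 80
python3 - <<'E'
from m import *
im,d=camera("side"); cv2.imwrite("pics/s1.png",cv2.resize(im[120:380,120:400],None,fx=2,fy=2)[:,:,::-1])
E
```

```text
t 5.35 at [0.4572 0.0798 0.1843] [-179.8   -1.    79.8] shift [-273.4   52.2   29.5] twist -0.004
```

View pics/s1.png

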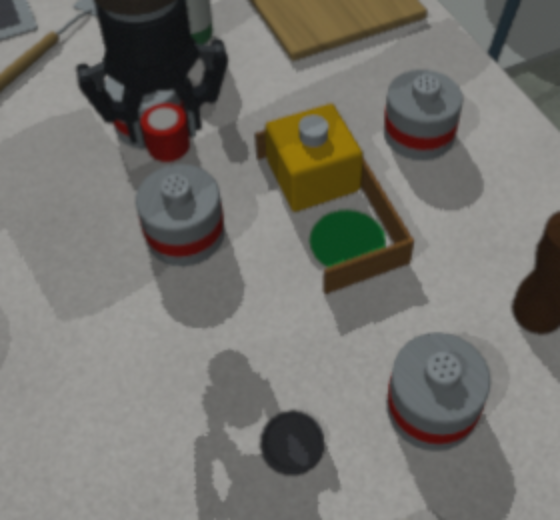

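The crop shows the cap in the fingers at (165,130), with the bare shaker still standing at (180,212) and the free dish at (292,442).

apply_moves([
  {"jaw": -1, "xyz": [-25, 5, 0], "twist": 0},
  {"jaw": -1, "xyz": [-65, 13, 0], "twist": 0},
  {"jaw": -1, "xyz": [-110, 21, 0], "twist": 0},
  {"jaw": -1, "xyz": [-155, 30, 0], "twist": 0},
  {"jaw": -1, "xyz": [-195, 37, 0], "twist": 0},
])

```text
time: 6.02
ee_pos: [0.4585, -0.1202, 0.1792]
tcp_rot: [-179.7, -0.9, 79.8]
wrist_force: [0.5, -0.4, 0.3]
opening: 0.0436
grasp_force: 25.6
```

apply_moves([
  {"jaw": -1, "xyz": [-35, 7, 10], "twist": 0},
  {"jaw": -1, "xyz": [-60, 11, 30], "twist": 0},
  {"jaw": -1, "xyz": [-75, 14, 50], "twist": 0},
  {"jaw": -1, "xyz": [-78, 15, 70], "twist": 0},
  {"jaw": -1, "xyz": [-78, 15, 90], "twist": 0},
])

```text
time: 6.65
ee_pos: [0.4593, -0.1969, 0.087]
tcp_rot: [-179.7, -0.9, 79.7]
wrist_force: [0.3, -0.4, -0.5]
opening: 0.0437
grasp_force: 25.6
```

```bash
python3 d.py .46 -.198 .033 80
python3 - <<'E'
from m import *
for n,g in(("top",(371,262)),("side",(266,330))):
    im,d=camera(n); cv2.imwrite(f"pics/{n}2.png",cv2.resize(im[g[1]-70:g[1]+70,g[0]-90:g[0]+90],None,fx=3,fy=3)[:,:,::-1])
    m,s,c=comp(blobs(im,"red"),g,3); print(n,s,c)
    ys,xs=np.nonzero(m);P=depthpts(n,np.c_[xs,ys],d); print(np.percentile(P,[2,50,98],axis=0).round(4))
E
```

```text
t 6.65 at [ 0.4593 -0.1969  0.087 ] [-179.7   -0.9   79.7] shift [-1.8  1.2 54. ] twist -0.004
top [366 258  11  19 117] [370.52136752 267.20512821]
[[ 0.4433 -0.1878  0.0606]
 [ 0.4616 -0.1776  0.0944]
 [ 0.4788 -0.1632  0.2043]]
side [253 317  24  25 296] [265.07432432 331.92567568]
[[ 0.4369 -0.2172  0.0567]
 [ 0.4529 -0.2116  0.0878]
 [ 0.4778 -0.1967  0.1324]]
```

View pics/side2.png

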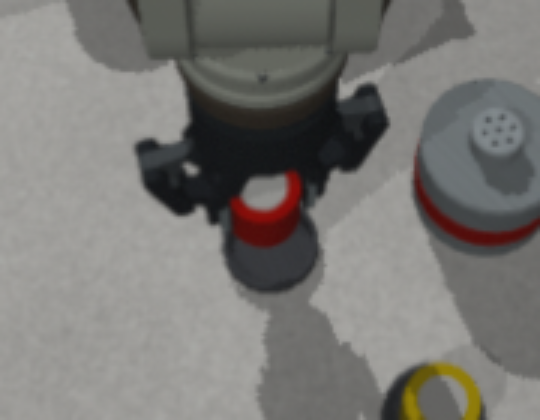

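The crop shows the cap held upright above the free dish, with its lower edge at (265,240) and the dish at (270,255). I lower it now.

apply_moves([
  {"jaw": -1, "xyz": [-2, 1, 12], "twist": 0},
  {"jaw": -1, "xyz": [-2, 1, 24], "twist": 0},
  {"jaw": -1, "xyz": [-2, 1, 34], "twist": 0},
  {"jaw": -1, "xyz": [-2, 1, 42], "twist": 0},
  {"jaw": -1, "xyz": [-2, 1, 47], "twist": 0},
])

```text
time: 7.38
ee_pos: [0.4599, -0.1978, 0.0404]
tcp_rot: [-179.7, -0.9, 79.8]
wrist_force: [0.6, 0.3, -1.0]
opening: 0.0436
grasp_force: 25.6
```

```bash
python3 d.py .46 -.198 .033 80
python3 - <<'E'
from m import *
for n,g in(("side",(266,335)),):
    im,d=camera(n); cv2.imwrite(f"pics/{n}3.png",cv2.resize(im[g[1]-50:g[1]+50,g[0]-60:g[0]+60],None,fx=5,fy=5)[:,:,::-1])
E
```

```text
t 7.375 at [ 0.4599 -0.1978  0.0404] [-179.7   -0.9   79.8] shift [-0.3  0.2  7.3] twist -0.004
```

View pics/side3.png

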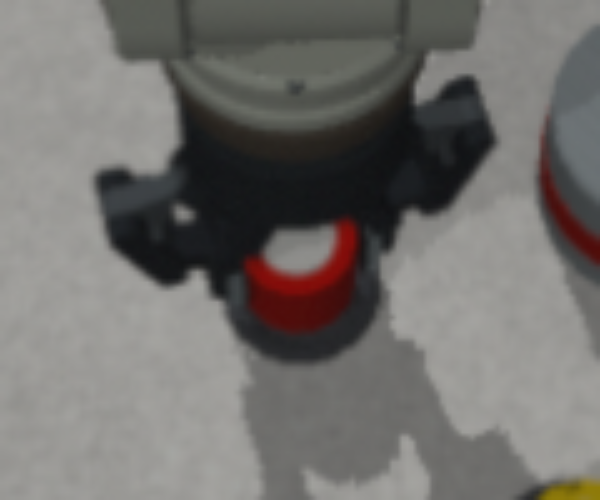

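The cap is centred at x≈301 and the dish at x≈305, so it is inside the rim with clearance all round.

apply_moves([
  {"jaw": -1, "xyz": [0, 0, 2], "twist": 0},
  {"jaw": -1, "xyz": [0, 0, 4], "twist": 0},
  {"jaw": -1, "xyz": [0, 0, 6], "twist": 0},
  {"jaw": -1, "xyz": [0, 0, 6], "twist": 0},
])

```text
time: 7.92
ee_pos: [0.46, -0.1978, 0.0348]
tcp_rot: [-179.7, -0.9, 79.8]
wrist_force: [0.5, -0.6, -0.3]
opening: 0.0435
grasp_force: 25.6
```

apply_moves([
  {"jaw": -1, "xyz": [0, 0, 1], "twist": 0},
  {"jaw": -1, "xyz": [0, 0, 1.5], "twist": 0},
  {"jaw": -1, "xyz": [0, 0, 1.5], "twist": 0},
])

```text
time: 8.3
ee_pos: [0.4601, -0.1979, 0.0342]
tcp_rot: [-179.7, -0.9, 79.8]
wrist_force: [-2.9, 0.9, 6.7]
opening: 0.0436
grasp_force: 26.3
```

Contact came at the expected height, so the cap is seated. I release it.

apply_moves([
  {"jaw": 0.15, "xyz": [0, 0, 0], "twist": 0},
  {"jaw": 0.3, "xyz": [0, 0, 0], "twist": 0},
  {"jaw": 0.5, "xyz": [0, 0, 0], "twist": 0},
  {"jaw": 0.7, "xyz": [0, 0, 0], "twist": 0},
  {"jaw": 0.7, "xyz": [0, 0, 0], "twist": 0},
])

```text
time: 8.93
ee_pos: [0.4599, -0.1978, 0.0333]
tcp_rot: [-179.7, -0.9, 79.8]
wrist_force: [0.0, 0.4, 0.2]
opening: 0.0727
grasp_force: 0.0
```

apply_moves([
  {"jaw": 0.7, "xyz": [0, 0, -10], "twist": 0},
  {"jaw": 0.7, "xyz": [0, 0, -35], "twist": 0},
  {"jaw": 0.7, "xyz": [0, 0, -70], "twist": 0},
  {"jaw": 0.7, "xyz": [0, 0, -100], "twist": 0},
  {"jaw": 0.7, "xyz": [0, 0, -120], "twist": 0},
])

```text
time: 9.55
ee_pos: [0.4606, -0.2, 0.1558]
tcp_rot: [-179.8, -0.9, 79.8]
wrist_force: [0.4, 0.0, 0.2]
opening: 0.0727
grasp_force: 0.0
```

apply_moves([
  {"jaw": 0.3, "xyz": [40, 0, 0], "twist": -0.17},
  {"jaw": 0.2, "xyz": [90, -5, 0], "twist": -0.35},
  {"jaw": 0.2, "xyz": [140, -10, 0], "twist": -0.52},
  {"jaw": 0.2, "xyz": [190, -15, 0], "twist": -0.7},
  {"jaw": 0.2, "xyz": [230, -20, 0], "twist": -0.87},
])

```text
time: 10.18
ee_pos: [0.4814, 0.0319, 0.1582]
tcp_rot: [179.4, -0.8, 130.0]
wrist_force: [0.6, -0.2, -0.1]
opening: 0.0515
grasp_force: 0.0
```

```bash
python3 - <<'E'
from m import *
for n,gs,gr in(("top",(250,269),(371,267)),("side",(209,222),(266,335))):
    im,d=camera(n); np.savez(f"pics/{n}4.npz",im=im,d=d)
    m,s,c=comp(blobs(im,"red"),gr,3);ys,xs=np.nonzero(m);P=depthpts(n,np.c_[xs,ys],d);q=P[abs(P[:,2]-.043)<.006]
    print(n,s,c,"cap top",len(q),(q.min(0)+q.max(0))/2,np.median(q,0)) 
    v,u=np.mgrid[0:420,0:560]; P=depthpts(n,np.c_[u.ravel(),v.ravel()],d)
    mm=(abs(P[:,2]-.072)<.006).reshape(420,560).astype(np.uint8); m,s,c=comp(mm,gs); q=P[m.ravel()>0]; print(" shaker",c,cv2.minEnclosingCircle(q[:,:2].astype(np.float32)))
E
python3 d.py .456 .15 .154 176.5
```

```text
top [363 258  20  19 138] [373.00724638 267.19565217] cap top 132 [ 0.46072054 -0.19641037  0.04316212] [ 0.46069284 -0.19477707  0.04321036]
 shaker [246.32243816 190.27561837] ((0.6319972276687622, 0.09404928237199783), 0.05606672912836075)
side [254 324  23  29 324] [264.97839506 340.15123457] cap top 199 [ 0.4591969  -0.19803105  0.04147176] [ 0.45655705 -0.20370611  0.04154653]
 shaker [207.29986431 222.14518318] ((0.45600444078445435, 0.08093085885047913), 0.04654720425605774)
t 10.275 at [0.4814 0.0331 0.1581] [179.4  -0.8 130.1] shift [105.8  55.8   6.2] twist -0.81
```

```bash
python3 d.py .456 .155 .11 90
```

```text
t 10.275 at [0.4814 0.0331 0.1581] [179.4  -0.8 130.1] shift [108.9  58.6  50.3] twist 0.7
```

apply_moves([
  {"jaw": 0.2, "xyz": [30, 16, 2], "twist": 0.14},
  {"jaw": 0.2, "xyz": [65, 35, 5], "twist": 0.3},
  {"jaw": 0.2, "xyz": [95, 51, 10], "twist": 0.46},
  {"jaw": 0.2, "xyz": [109, 58, 25], "twist": 0.6},
  {"jaw": 0.2, "xyz": [109, 58, 45], "twist": 0.7},
])

```text
time: 10.9
ee_pos: [0.4566, 0.1525, 0.1149]
tcp_rot: [-179.9, -1.0, 89.3]
wrist_force: [0.2, -0.8, -0.1]
opening: 0.0511
grasp_force: 0.0
```

```bash
python3 d.py .456 .155 .045 90
```

```text
t 10.9 at [0.4566 0.1525 0.1149] [-179.9   -1.    89.3] shift [ 1.3 -0.6 70. ] twist -0.012
```

apply_moves([
  {"jaw": 0.2, "xyz": [3, 0, 20], "twist": -0.01},
  {"jaw": 0.2, "xyz": [3, 0, 40], "twist": -0.01},
  {"jaw": 0.2, "xyz": [3, 0, 55], "twist": -0.01},
  {"jaw": 0.2, "xyz": [3, 0, 70], "twist": -0.01},
  {"jaw": 0.2, "xyz": [-2, 0, 70], "twist": -0.01},
])

```text
time: 11.52
ee_pos: [0.4557, 0.1506, 0.0434]
tcp_rot: [-179.8, -0.9, 90.1]
wrist_force: [0.6, 0.5, 0.5]
opening: 0.0517
grasp_force: 0.0
```

apply_moves([
  {"jaw": 0.2, "xyz": [-5, 0, 0], "twist": 0},
  {"jaw": 0.2, "xyz": [-10, 0, 0], "twist": 0},
  {"jaw": 0.2, "xyz": [-15, 0, 0], "twist": 0},
  {"jaw": 0.2, "xyz": [-20, 0, 0], "twist": 0},
  {"jaw": 0.2, "xyz": [-25, 0, 0], "twist": 0},
])

```text
time: 12.15
ee_pos: [0.4565, 0.1261, 0.0442]
tcp_rot: [-179.9, -1.0, 90.1]
wrist_force: [-0.2, 4.5, 2.6]
opening: 0.0509
grasp_force: 2.1
```

apply_moves([
  {"jaw": 0.2, "xyz": [-5, 0, 0], "twist": 0},
  {"jaw": 0.2, "xyz": [-10, 0, 0], "twist": 0},
  {"jaw": 0.2, "xyz": [-16, 0, 0], "twist": 0},
  {"jaw": 0.2, "xyz": [-22, 0, 0], "twist": 0},
  {"jaw": 0.2, "xyz": [-28, 0, 0], "twist": 0},
])

```text
time: 12.78
ee_pos: [0.4567, 0.0981, 0.044]
tcp_rot: [-179.9, -1.0, 90.1]
wrist_force: [-0.4, 5.5, 4.5]
opening: 0.0511
grasp_force: 3.3
```

```bash
cat > s.py <<'E'
from m import *
import sys
gx,gy=float(sys.argv[1]),float(sys.argv[2])
for n in("top","side"):
    im,d=camera(n); v,u=np.mgrid[0:420,0:560]; P=depthpts(n,np.c_[u.ravel(),v.ravel()],d)
    h=cv2.cvtColor(im,cv2.COLOR_RGB2HSV).reshape(-1,3)
    q=P[(abs(P[:,2]-.0715)<.005)&(np.hypot(P[:,0]-gx,P[:,1]-gy)<.065)&(h[:,1]<60)]
    if len(q)>20: print(n,"shoulder",len(q),[np.round(a,4) for a in cv2.minEnclosingCircle(q[:,:2].astype(np.float32))])
    q=P[(P[:,2]>.086)&(P[:,2]<.096)&(np.hypot(P[:,0]-gx,P[:,1]-gy)<.04)&(h[:,2]>90)]
    if len(q)>10: print(n,"neck",len(q),np.median(q,0).round(4),[np.round(a,4) for a in cv2.minEnclosingCircle(q[:,:2].astype(np.float32))])
    cv2.imwrite(f"pics/last_{n}.png",im[:,:,::-1])
E
python3 s.py .456 .06; python3 d.py .456 .0525 .045 90
```

```text
top shoulder 555 [array([0.4573, 0.0463]), np.float64(0.0443)]
side shoulder 1046 [array([0.4563, 0.0601]), np.float64(0.0588)]
side neck 39 [0.4514 0.0412 0.0887] [array([0.4545, 0.0479]), np.float64(0.016)]
t 12.875 at [0.4566 0.0975 0.0437] [-179.9   -1.    90.1] shift [-44.9  -0.6  -2.1] twist 0.001
```

apply_moves([
  {"jaw": 0.2, "xyz": [-6, 0, 0], "twist": 0},
  {"jaw": 0.2, "xyz": [-12, 0, 0], "twist": 0},
  {"jaw": 0.2, "xyz": [-18, 0, 0], "twist": 0},
  {"jaw": 0.2, "xyz": [-24, 0, 0], "twist": 0},
  {"jaw": 0.2, "xyz": [-29, 0, 0], "twist": 0},
])

```text
time: 13.5
ee_pos: [0.4566, 0.0692, 0.0433]
tcp_rot: [-179.9, -1.0, 90.1]
wrist_force: [-0.0, 6.1, 5.1]
opening: 0.0511
grasp_force: 3.7
```

apply_moves([
  {"jaw": 0.2, "xyz": [-5, 0, 0], "twist": 0},
  {"jaw": 0.2, "xyz": [-9, 0, 0], "twist": 0},
  {"jaw": 0.2, "xyz": [-13, 0, 0], "twist": 0},
  {"jaw": 0.2, "xyz": [-16, 0, 0], "twist": 0},
  {"jaw": 0.2, "xyz": [-16, 0, 0], "twist": 0},
])

```text
time: 14.12
ee_pos: [0.4566, 0.053, 0.0429]
tcp_rot: [-179.9, -1.0, 90.1]
wrist_force: [1.8, 4.6, 3.5]
opening: 0.0512
grasp_force: 2.6
```

apply_moves([
  {"jaw": 0.2, "xyz": [10, 0, 0], "twist": 0},
  {"jaw": 0.2, "xyz": [30, 0, 0], "twist": 0},
  {"jaw": 0.2, "xyz": [45, 0, -20], "twist": 0},
  {"jaw": 0.2, "xyz": [45, 0, -60], "twist": 0},
  {"jaw": 0.2, "xyz": [45, 0, -110], "twist": 0},
])

```text
time: 14.75
ee_pos: [0.4555, 0.0964, 0.1532]
tcp_rot: [-179.7, -0.9, 90.1]
wrist_force: [1.3, 0.1, -0.2]
opening: 0.0512
grasp_force: 0.0
```

```bash
python3 s.py .456 .0035; python3 d.py .38 .05 .15 176.5
```

```text
top shoulder 1162 [array([0.4561, 0.0037]), np.float64(0.046)]
top neck 150 [0.4554 0.0036 0.0897] [array([0.4559, 0.0047]), np.float64(0.0157)]
side shoulder 1106 [array([0.4543, 0.0039]), np.float64(0.048)]
side neck 167 [0.4557 0.0028 0.0888] [array([0.457 , 0.0039]), np.float64(0.0173)]
t 14.85 at [0.4582 0.0967 0.158 ] [179.8  -1.   90.1] shift [-46.6 -78.3   6.9] twist -1.508
```

apply_moves([
  {"jaw": 0.2, "xyz": [-10, -15, 0], "twist": -0.17},
  {"jaw": 0.2, "xyz": [-25, -35, 0], "twist": -0.35},
  {"jaw": 0.2, "xyz": [-45, -55, 0], "twist": -0.52},
  {"jaw": 0.2, "xyz": [-65, -70, 0], "twist": -0.7},
  {"jaw": 0.2, "xyz": [-85, -78, 0], "twist": -0.87},
])

```text
time: 15.48
ee_pos: [0.3777, 0.0105, 0.1512]
tcp_rot: [179.4, -0.8, 140.3]
wrist_force: [0.3, -0.5, 0.2]
opening: 0.0513
grasp_force: 0.0
```

apply_moves([
  {"jaw": 0.2, "xyz": [0, 0, 0], "twist": -0.16},
  {"jaw": 0.2, "xyz": [0, 0, 0], "twist": -0.32},
  {"jaw": 0.2, "xyz": [0, 0, 0], "twist": -0.48},
  {"jaw": 0.2, "xyz": [0, 0, 0], "twist": -0.64},
  {"jaw": 0.2, "xyz": [0, 0, 0], "twist": -0.64},
])

```text
time: 16.1
ee_pos: [0.3784, 0.0111, 0.1513]
tcp_rot: [179.1, -0.3, 176.6]
wrist_force: [0.3, 0.4, 0.2]
opening: 0.0513
grasp_force: 0.0
```

```bash
python3 d.py .381 .0084 .045 176.5
```

```text
t 16.1 at [0.3784 0.0111 0.1513] [179.1  -0.3 176.6] shift [ -3.3  -4.2 106.3] twist 0.001
```

apply_moves([
  {"jaw": 0.2, "xyz": [-2, -4, 20], "twist": 0},
  {"jaw": 0.2, "xyz": [-2, -4, 50], "twist": 0},
  {"jaw": 0.2, "xyz": [-2, -4, 80], "twist": 0},
  {"jaw": 0.2, "xyz": [-2, -4, 106], "twist": 0},
  {"jaw": 0.2, "xyz": [-2, -4, 106], "twist": 0},
])

```text
time: 16.73
ee_pos: [0.3787, 0.0087, 0.0442]
tcp_rot: [179.1, -0.4, 176.4]
wrist_force: [-0.1, -0.1, 0.2]
opening: 0.051
grasp_force: 0.0
```

```bash
python3 d.py .571 -.0035 .045 176.5
```

```text
t 16.725 at [0.3787 0.0087 0.0442] [179.1  -0.4 176.4] shift [-192.7   -0.2   -2.2] twist -0.001
```

apply_moves([
  {"jaw": 0.2, "xyz": [-6, 0, 0], "twist": 0},
  {"jaw": 0.2, "xyz": [-13, 0, 0], "twist": 0},
  {"jaw": 0.2, "xyz": [-20, 0, 0], "twist": 0},
  {"jaw": 0.2, "xyz": [-26, 0, 0], "twist": 0},
  {"jaw": 0.2, "xyz": [-32, 0, 0], "twist": 0},
])

```text
time: 17.35
ee_pos: [0.4119, 0.0067, 0.046]
tcp_rot: [179.0, -0.3, 176.6]
wrist_force: [-5.2, 0.0, 5.2]
opening: 0.0512
grasp_force: 3.4
```

apply_moves([
  {"jaw": 0.2, "xyz": [-6, 0, 0], "twist": 0},
  {"jaw": 0.2, "xyz": [-13, 0, 0], "twist": 0},
  {"jaw": 0.2, "xyz": [-20, 0, 0], "twist": 0},
  {"jaw": 0.2, "xyz": [-27, 0, 0], "twist": 0},
  {"jaw": 0.2, "xyz": [-34, 0, 0], "twist": 0},
])

```text
time: 17.98
ee_pos: [0.4457, 0.0048, 0.0459]
tcp_rot: [179.0, -0.3, 176.6]
wrist_force: [-5.2, 1.2, 3.9]
opening: 0.0511
grasp_force: 3.5
```

apply_moves([
  {"jaw": 0.2, "xyz": [-7, 0, -1], "twist": 0},
  {"jaw": 0.2, "xyz": [-14, 0, -1], "twist": 0},
  {"jaw": 0.2, "xyz": [-21, 0, -1], "twist": 0},
  {"jaw": 0.2, "xyz": [-28, 0, -1], "twist": 0},
  {"jaw": 0.2, "xyz": [-35, 0, -1], "twist": 0},
])

```text
time: 18.6
ee_pos: [0.4815, 0.0027, 0.0466]
tcp_rot: [179.0, -0.2, 176.6]
wrist_force: [-2.5, -0.1, -1.6]
opening: 0.0511
grasp_force: 1.6
```

```bash
python3 s.py .53 0; python3 d.py .571 -.0035 .045 176.5
```

```text
top shoulder 30 [array([0.5719, 0.    ]), np.float64(0.0191)]
side shoulder 745 [array([ 0.5324, -0.0021]), np.float64(0.0465)]
side neck 153 [ 0.5305 -0.0012  0.0888] [array([ 5.317e-01, -5.000e-04]), np.float64(0.0167)]
t 18.7 at [0.4821 0.0027 0.0469] [ 1.790e+02 -1.000e-01  1.766e+02] shift [-89.2  -1.    1.7] twist 0.002
```

View pics/last_side.png

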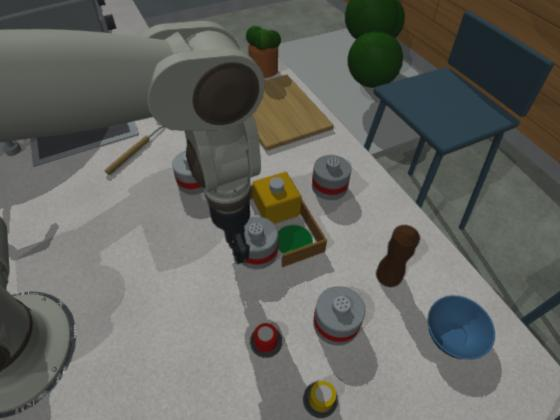

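The side view shows the shaker at (258,243) entering the free bay on its line, and the cap standing in the dish at (265,337). I keep pushing.

apply_moves([
  {"jaw": 0.2, "xyz": [-7, 0, 0], "twist": 0},
  {"jaw": 0.2, "xyz": [-14, 0, 0], "twist": 0},
  {"jaw": 0.2, "xyz": [-21, 0, 0], "twist": 0},
  {"jaw": 0.2, "xyz": [-28, 0, 1], "twist": 0},
  {"jaw": 0.2, "xyz": [-35, 0, 1], "twist": 0},
])

```text
time: 19.32
ee_pos: [0.5164, 0.0006, 0.0458]
tcp_rot: [179.0, -0.2, 176.6]
wrist_force: [-5.9, 0.8, 5.4]
opening: 0.0512
grasp_force: 3.7
```

apply_moves([
  {"jaw": 0.2, "xyz": [-7, 0, 0], "twist": 0},
  {"jaw": 0.2, "xyz": [-14, 0, 0], "twist": 0},
  {"jaw": 0.2, "xyz": [-21, 0, 0], "twist": 0},
  {"jaw": 0.2, "xyz": [-28, 0, 0], "twist": 0},
  {"jaw": 0.2, "xyz": [-35, 0, 0], "twist": 0},
])

```text
time: 19.95
ee_pos: [0.5513, -0.0014, 0.0458]
tcp_rot: [179.0, -0.2, 176.6]
wrist_force: [-6.0, 0.2, 5.1]
opening: 0.0514
grasp_force: 3.8
```

apply_moves([
  {"jaw": 0.2, "xyz": [-4, 0, 0], "twist": 0},
  {"jaw": 0.2, "xyz": [-8, 0, 0], "twist": 0},
  {"jaw": 0.2, "xyz": [-12, 0, 0], "twist": 0},
  {"jaw": 0.2, "xyz": [-15, 0, 0], "twist": 0},
])

```text
time: 20.45
ee_pos: [0.5661, -0.0023, 0.0457]
tcp_rot: [179.0, -0.2, 176.6]
wrist_force: [-6.0, 1.1, 4.9]
opening: 0.0513
grasp_force: 3.8
```

```bash
python3 s.py .61 -.005; python3 d.py .571 -.0035 .045 176.5
```

```text
side shoulder 581 [array([ 0.6041, -0.0047]), np.float64(0.0572)]
side neck 139 [ 0.6147 -0.0065  0.0888] [array([ 0.6153, -0.0062]), np.float64(0.0164)]
t 20.55 at [ 0.5665 -0.0023  0.0456] [179.   -0.2 176.6] shift [-4.6 -0.9  0.6] twist 0.002
```

Now I move in small steps until the force rises at the wall.

apply_moves([
  {"jaw": 0.2, "xyz": [-2, 0, 0], "twist": 0},
  {"jaw": 0.2, "xyz": [-4, 0, 0], "twist": 0},
  {"jaw": 0.2, "xyz": [-5, 0, 0], "twist": 0},
])

```text
time: 20.92
ee_pos: [0.5709, -0.0026, 0.0455]
tcp_rot: [179.0, -0.2, 176.6]
wrist_force: [-5.3, -0.4, 4.5]
opening: 0.0509
grasp_force: 3.4
```

apply_moves([
  {"jaw": 0.2, "xyz": [-1, 0, 0], "twist": 0},
  {"jaw": 0.2, "xyz": [-2, 0, 0], "twist": 0},
])

```text
time: 21.18
ee_pos: [0.5728, -0.0027, 0.0455]
tcp_rot: [179.0, -0.2, 176.6]
wrist_force: [-6.0, 0.7, 5.2]
opening: 0.0513
grasp_force: 3.7
```

apply_moves([
  {"jaw": 0.2, "xyz": [-1, 0, 0], "twist": 0},
  {"jaw": 0.2, "xyz": [-2, 0, 0], "twist": 0},
])

```text
time: 21.42
ee_pos: [0.573, -0.0027, 0.0455]
tcp_rot: [179.0, -0.4, 176.6]
wrist_force: [-19.5, 2.7, 11.2]
opening: 0.0511
grasp_force: 9.8
```

That is the wall. I back off straight, rise, and check.

apply_moves([
  {"jaw": 0.2, "xyz": [0, 0, 0], "twist": 0},
  {"jaw": 0.2, "xyz": [5, 0, 0], "twist": 0},
  {"jaw": 0.2, "xyz": [20, 0, 0], "twist": 0},
  {"jaw": 0.2, "xyz": [45, 0, 0], "twist": 0},
  {"jaw": 0.2, "xyz": [75, 0, 0], "twist": 0},
])

```text
time: 22.05
ee_pos: [0.5, 0.0016, 0.0455]
tcp_rot: [179.0, -0.1, 176.6]
wrist_force: [0.3, -0.2, 0.1]
opening: 0.051
grasp_force: 0.0
```

apply_moves([
  {"jaw": 0.2, "xyz": [40, 0, -20], "twist": 0},
  {"jaw": 0.2, "xyz": [80, 0, -60], "twist": 0},
  {"jaw": 0.2, "xyz": [110, 0, -110], "twist": 0},
  {"jaw": 0.2, "xyz": [140, 0, -150], "twist": 0},
  {"jaw": 0.2, "xyz": [140, 0, -150], "twist": 0},
])

```text
time: 22.68
ee_pos: [0.3612, 0.0073, 0.1996]
tcp_rot: [179.0, 0.2, 176.6]
wrist_force: [1.1, -1.1, 0.0]
opening: 0.051
grasp_force: 0.0
```

```bash
python3 s.py .62 -.0065
python3 - <<'E'
from m import *
im,d=camera("top");m,s,c=comp(blobs(im,"red"),(371,267),3);ys,xs=np.nonzero(m);P=depthpts("top",np.c_[xs,ys],d);q=P[abs(P[:,2]-.043)<.006];print("cap",(q.min(0)+q.max(0))/2)
print(sensors.get_obs()["ee_pos"])
E
```

```text
top shoulder 1102 [array([ 0.6212, -0.0058]), np.float64(0.046)]
top neck 130 [ 0.621  -0.0051  0.09  ] [array([ 0.6221, -0.0052]), np.float64(0.0157)]
side shoulder 937 [array([ 0.6212, -0.0073]), np.float64(0.0461)]
side neck 144 [ 0.6211 -0.0075  0.0887] [array([ 0.6212, -0.0064]), np.float64(0.0167)]
cap [ 0.46075389 -0.19605619  0.04295033]
[0.36107809 0.0072508  0.19545821]
```

View pics/last_side.png

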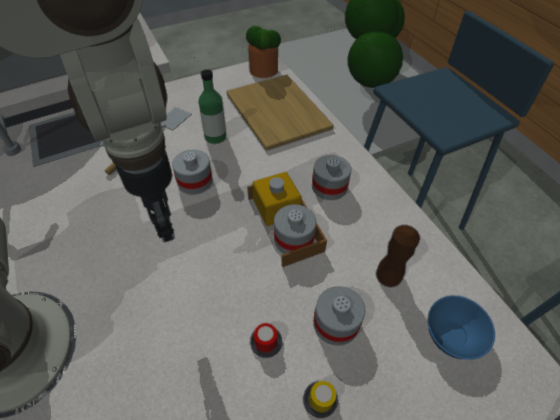

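The side view shows the shaker in the bay at (295,230) against the back wall, about 1 mm from the mat's centre. The cap stands in its dish at (265,337), the tin and bystanders look unmoved, and the robot is clear. I hand it in.

```bash
python3 -c "
from workcell import bot
print(bot.job_done())"
```

```text
the job is handed in; nothing more can be done
None
```

The job is handed in, with no verdict returned: the red cap stands open side down in the empty dish, and the shaker stands in the free bay against the back wall, about 1 mm from the mat's centre by camera.

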